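# Pack out the low shelf bracket over the sink

### The arm

A 6-joint arm with a two-finger parallel gripper is mounted at the origin on the work surface. World frame = base frame: x ahead of the robot, y to its left, z up, the work surface at z = 0. Lengths are in m, angles in rad, forces in N, time in s.
With the tool pointing down it reaches from about 0.4 to 0.825 m from the base axis. Payload 7 kg.
Tool frame: the origin (TCP) lies on the mounting face of the last link; the fingertips stand 178 mm ahead of it and the grasp point (between the pads) lies arm.grip_depth ahead of it (arm.grip_depth is the distance from the TCP to the grasp point, in m); z points along the fingers, y is the direction in which the jaws open and shut (so a half turn about z gives the same grasp; the last joint's range is limited). The gripper opens to 88 mm and grips with 3 to 60 N. Pads are 19 mm wide; open, the fingers measure 130 mm over their backs; the gripper's body (78 mm by 193 mm) begins 47 mm behind the grasp point.
Start: joints at [-0.865, 0.359, 0.012, 0, -1.224, -0.288], TCP at [0.274, -0.617, 0.405] pointing down, gripper open.
Joint ranges: [-3.07, 3.07], [-1.43, 2.12], [-1.02, 1.25], [-3.03, 1.67], [-3.05, -0], [-3.03, 3.03]. Speed limits (rad/s): [2.39, 2.39, 3.01, 3.14, 3.14, 3.14].

### API

Orientations are given as [roll, pitch, yaw] about the fixed x, y, z axes, in that order (R = Rz(yaw) Ry(pitch) Rx(roll)).
In Python, from station import arm gives the robot as it stands.
- The arm moves only by the tool carry_out, never from a script. Its argument "targets" is a list that holds one entry, the list of rows, each a list of 7 numbers: the turn, a rotation vector about the tool's x, y, z in units of 8 degrees (1.0 is 8 degrees), then the shift along the tool's x, y, z in units of 2.5 cm (1.0 is 2.5 cm), then the opening, from -1 (shut) to 1 (fully open). A call has 1 to 20 rows; each row shifts and turns the commanded pose from where the row before left it, along the tool's axes as they then stand; what a row does not reach is not made up. A row lasts 1/8 s, in which the tool goes at most 62.5 mm and 10.7 degrees, less where a joint would pass 70% of its speed; a pose out of reach is approached as far as the arm can. A call with a number of a shift or a turn outside -1 to 1 is refused whole. A call with a gripper value outside its range is refused whole. The fingers move at their own pace and stop on an object; "squeeze" is the grip in N (left out, the last holds). Time passes only in rows, so rows that do not move let the fingers close. It gives the time, the measured TCP pose, the force and the opening at its end, in the units of the state.
- arm.get_state(): the state, without advancing time (a new reading comes with each control period).
- arm.grab_frame(name): name is "scene" or "side" or "wrist"; returns (picture, depth): 400x640x3 uint8, red, green, blue; 400x640 float32, m along the optical axis (not along the pixel's ray), 0 where there is no reading.
- arm.camera_model(name): a dict with "camera_matrix" (3x3 intrinsics, pixels), "world_from_camera" (4x4, takes a point from camera to world coordinates). Camera axes: x right, y down, z forward; pixel columns grow to the right and rows downward; lengths in m; the calibration is good to about 2 mm. The wrist camera is an equidistant fisheye: a pixel r from the principal point sees the ray r / f radians off the axis. A picture is of the moment at which its call begins: read the wrist's pose just before it. camera_model takes no time and is no camera call; for the wrist camera it gives the pose at the moment of the call.
- arm.job_done(): hands the job in, once; it reports no verdict.
Trained networks look in the newest picture that a camera, given by its name, has taken for a name from the list of things; names that differ only in an ending like _2 or _b are one class to them, and where a whole thing is asked for, a point or a joint stands for the part that bears it (a point fixed in the world has none). Each returns a list of dicts, best first, with "conf" (0 to 1); they miss things now and then, are a little off and sometimes report something else, mostly with a low value. They report only what shows in the picture. A call takes as long as a camera call. They do not tell look-alikes from the thing itself.
- arm.spot_in(camera, query): "point" ([row, column] in pixels, amid what is visible of it).
- arm.landmark_of(camera, query): "point" ([row, column] in pixels: a listed point, or the origin of a listed thing).
The state is a dict: "t": time; "q": joint angles; "qd": joint speeds; "joint_efforts": joint torques, N m; "eef_pos": TCP position; "ee_rot": TCP orientation; "force": force on the tool from outside, world axes, zero at the start; "moment": the same for the moment, N m; "width": finger opening in m.
Only numpy, scipy, OpenCV 4.12 (cv2) and the standard library are available. Lean on these libraries where they do the work, as an engineer would, in place of code of your own. Each camera call takes 0.05 s, during which the arm holds its last target.

### The job

The bracket nearer the robot sits too low, so the end of the chipboard shelf over the sink hangs free above its arm. Try the three wooden packers, nose first, in the gap between the arm and the board until you find the one that slides in snugly and takes the board's weight; never force one that will not go. Leave that one centred on the arm with its square end flush with the board's front edge and let go, leave the other two lying on the worktop, and do not disturb the other things.

Things in the scene. Friction and masses are not known exactly. Their poses are not given: they have to be found in the camera images.
- splashback: Tiled low wall behind the sink, fixed; carries the low bracket and the shelf. Origin: at worktop height on the tiled face, straight below the middle of the low bracket. x runs along the wall, y level out of it over the sink (the side from which packers are slid in), z up. The chipboard shelf, 150 mm deep and 18 mm thick, runs from x -80 to 370 mm; its second bracket is at x 270 mm.
- bracket_end (a point): Front end of the low bracket's arm (the bracket nearer the robot), middle of its upper face; at x 0, y 178, z 170 mm in the splashback's frame. The arm is flat rigid steel, 30 mm wide, 4 mm thick, its upper face level, reaching back to the wall. It stands out 18 mm beyond the board's front edge. The board's upper face is 22 to 33 mm higher than this point.
- gap_mouth (a point): Point on the arm's upper face straight below the board's front edge (splashback frame x 0, y 160, z 170 mm). The gap is from here up to the board's underside: 4 to 15 mm, different each time, not measured. A packer thinner than the gap slides in with no load; one whose tip is thicker butts on the board's edge; one in between rides in on its nose, rubbing with 3 to 12 N, and lifts the board's end, which takes 4 to 7 N.
- packer_a_mid (a point): Centre of the thin packer: a bare wood slip 110 mm long, 28 mm wide, 8 mm thick, about 16 g, lying flat on the worktop at the start. +x points along it to the nose: over the last 25 mm there the upper face slopes down by 5 mm to a tip 3 mm thick. The other end is cut square. z up, through the thickness.
- packer_b_mid (a point): Centre of the middle packer: a bare wood slip 110 mm long, 28 mm wide, 12 mm thick, about 24 g, lying flat on the worktop at the start. +x points along it to the nose: over the last 25 mm there the upper face slopes down by 5 mm to a tip 7 mm thick. The other end is cut square. z up, through the thickness.
- packer_c_mid (a point): Centre of the thick packer: a bare wood slip 110 mm long, 28 mm wide, 16 mm thick, about 32 g, lying flat on the worktop at the start. +x points along it to the nose: over the last 25 mm there the upper face slopes down by 5 mm to a tip 11 mm thick. The other end is cut square. z up, through the thickness.
- packer_a_end (a point): Middle of the square end face of the thin packer, 55 mm from its centre, away from the nose; same axes
- packer_b_end (a point): Middle of the square end face of the middle packer, 55 mm from its centre, away from the nose; same axes
- packer_c_end (a point): Middle of the square end face of the thick packer, 55 mm from its centre, away from the nose; same axes
- jug_body (a point): Bystander: jug with a flip spout, about 140 mm high, standing on the shelf; a point inside it
- salt_cellar_body (a point): Bystander: glass salt cellar with a steel lid, 52 mm across and 54 mm high, standing on the shelf; a point inside it
- bowl_body (a point): Bystander: small white ceramic bowl, 96 mm across and 42 mm high, on the worktop; a point inside it
- strainer_body (a point): Bystander: stainless strainer, 110 mm across and 42 mm high with a 110 mm handle, on the worktop; a point inside it
- peg_body (a point): Bystander: red plastic clothes peg, 80 mm long, 10 mm high, lying on the worktop among the packers; a point inside it
- mug_body (a point): Bystander: blue ceramic mug, 76 mm across and 88 mm high, on the worktop; a point inside it
- dish_soap_body (a point): Bystander: bottle of dish soap, 56 mm across and 170 mm high, on the worktop; a point inside it
- spoon_body (a point): Bystander: steel spoon, 190 mm long, lying on the worktop; a point inside it
Things that resemble listed ones, but are neither listed nor needed, are in the scene too. What is shaped like the part that bears packer_b_mid but blue is not meant.

How it is judged:
By the outcome, as a careful person would: the job done as asked, in the order asked, and still so for the second after the job is handed in, with the robot touching nothing.
It also fails if it takes over 72 s, if anything falls off the work surface, if the arm or the gripper's body presses on something with over 40 N, if the wrist force passes 120 N, or if a joint passes its speed limit or range.

## Working session

There is one attempt and no reset: what is moved stays moved. The work goes in short steps, Python scripts to look and compute and a tool call to move; the robot and the scene stay as the last step left them, time stands still between calls to the robot, and variables do not carry over. Pictures are saved under pics/ and viewed, and the job is handed in when it is done.

Besides the shell and the picture viewer there is one more tool, called after ">>>" in YAML: its name, and indented under it one key for each argument. carry_out: Moves the arm, as the interface text tells. Its arguments: {"type":"object","properties":{"targets":{"type":"array"},"squeeze":{"type":"number"}},"required":["targets"]}

```bash
ls; mkdir -p pics
python3 - <<'E'
from station import arm
import cv2,numpy as np
print(arm.get_state(), arm.grip_depth)
for n in ["scene","side","wrist"]:
    im,d=arm.grab_frame(n); cv2.imwrite(f"pics/{n}0.png",im[:,:,::-1]); np.savez(f"{n}0.npz",im=im,d=d)
    m=arm.camera_model(n); print(n,np.round(m["camera_matrix"],1).tolist(),np.round(m["world_from_camera"],3).tolist())
E
```

```text
pics
{'t': 0.0, 'q': array([-8.64927221e-01,  3.59364364e-01,  1.10647732e-02, -3.31885595e-04,
       -1.22412037e+00, -2.88090426e-01]), 'qd': array([-0.00043863,  0.00031434, -0.00044196,  0.00169554, -0.00071143,
       -0.00148392]), 'joint_efforts': array([-1.54287100e-03, -5.82713413e+01,  2.93057227e+01,  6.99752927e+00,
        6.93239534e-03, -1.30689054e-04]), 'eef_pos': array([ 0.2737759 , -0.61676733,  0.40374289]), 'ee_rot': array([ 3.13994728e+00, -1.62213781e-04, -2.72392686e+00]), 'force': array([ 0.8725328 ,  0.99751838, -0.79358639]), 'moment': array([-0.02103313,  0.0215622 , -0.03330886]), 'width': 0.08800531185407535} 0.1593
scene [[455.4, 0.0, 317.0], [0.0, 455.4, 197.3], [0.0, 0.0, 1.0]] [[-0.495, 0.71, -0.501, 1.324], [0.869, 0.399, -0.294, 0.439], [-0.009, -0.581, -0.814, 1.433], [0.0, 0.0, 0.0, 1.0]]
side [[496.3, 0.0, 323.8], [0.0, 496.3, 198.6], [0.0, 0.0, 1.0]] [[-0.942, -0.163, 0.293, 0.1], [-0.335, 0.459, -0.823, 1.154], [-0.0, -0.873, -0.487, 0.883], [0.0, 0.0, 0.0, 1.0]]
wrist [[309.7, 0.0, 321.7], [0.0, 309.7, 199.9], [0.0, 0.0, 1.0]] [[-0.406, 0.88, 0.248, 0.208], [0.914, 0.39, 0.111, -0.647], [0.001, 0.271, -0.963, 0.384], [0.0, 0.0, 0.0, 1.0]]
```

View pics/scene0.png

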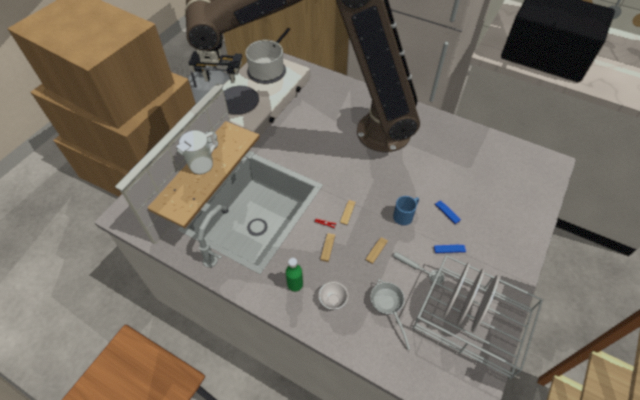

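View pics/side0.png

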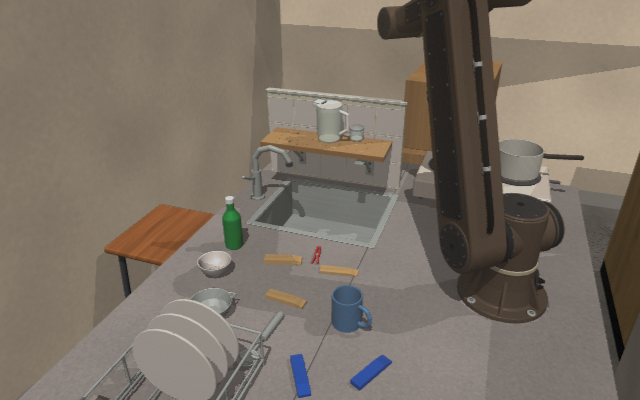

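View pics/wrist0.png

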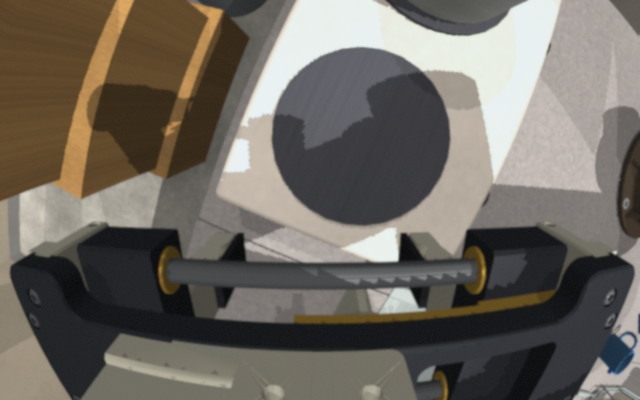

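The scene picture shows three bare wood packers near (348,212), (328,246) and (376,250). The peg is at (325,223) and two blue look-alikes are at (447,212) and (449,249), which are not meant. The shelf is around (205,172). Next I'll measure these.

```bash
cat > h.py <<'E'
import numpy as np,cv2
from scipy.spatial.transform import Rotation as R
def back(m,rc,d):
    K=m["camera_matrix"];T=m["world_from_camera"]
    r,c=rc; p=np.array([(c-K[0,2])/K[0,0]*d,(r-K[1,2])/K[1,1]*d,d,1]); return (T@p)[:3]
def cloud(m,d):
    K=m["camera_matrix"];T=m["world_from_camera"]
    v,u=np.mgrid[0:d.shape[0],0:d.shape[1]]
    P=np.stack([(u-K[0,2])/K[0,0]*d,(v-K[1,2])/K[1,1]*d,d],-1)
    W=P@T[:3,:3].T+T[:3,3]; W[d<=0]=np.nan; return W
def plane(m,rc,z):
    a=back(m,rc,1.0);o=m["world_from_camera"][:3,3]; s=(z-o[2])/(a[2]-o[2]); return o+s*(a-o)
E
python3 - <<'E'
from station import arm
from h import *
for n in ["scene","side"]:
    m=arm.camera_model(n); z=np.load(f"{n}0.npz"); W=cloud(m,z["d"])
    for q in ["packer_a_mid","packer_b_mid","packer_c_mid","packer_a_end","bracket_end","gap_mouth","splashback","peg_body","jug_body","salt_cellar_body"]:
        for r in arm.landmark_of(n,q)[:4]:
            rc=r["point"]; i,j=int(round(rc[0])),int(round(rc[1]))
            print(n,q,round(r["conf"],2),np.round(rc,1),np.round(W[i,j],3))
    im=z["im"]
    if n=="scene": cv2.imwrite("pics/crop1.png",cv2.resize(im[190:280,300:400,::-1],None,fx=8,fy=6.5,interpolation=cv2.INTER_CUBIC)[:600,:800])
    else:
        cv2.imwrite("pics/crop2.png",cv2.resize(im[240:315,250:370,::-1],None,fx=6.6,fy=6.6,interpolation=cv2.INTER_CUBIC))
        cv2.imwrite("pics/crop3.png",cv2.resize(im[90:190,250:410,::-1],None,fx=5,fy=5,interpolation=cv2.INTER_CUBIC))
print(arm.get_state()["t"])
E
```

```text
scene packer_a_mid 0.76 [210.9 346.5] [0.447 0.05  0.006]
scene packer_b_mid 0.84 [247.9 452.6] [0.402 0.455 0.008]
scene packer_b_mid 0.75 [248.  375.1] [0.538 0.214 0.008]
scene packer_b_mid 0.56 [209.1 447.1] [0.254 0.378 0.008]
scene packer_c_mid 0.72 [249.7 329.3] [0.627 0.076 0.01 ]
scene packer_a_end 0.57 [222.  342.3] [0.503 0.063 0.015]
scene bracket_end 0.6 [155.9 253.9] [ 0.392 -0.406  0.007]
scene gap_mouth 0.84 [151.7 247.3] [ 0.505 -0.332  0.186]
scene peg_body 0.59 [221.3 328.9] [0.515 0.015 0.001]
scene peg_body 0.47 [248.2 377.5] [0.535 0.224 0.011]
scene jug_body 0.7 [159.  197.2] [ 0.677 -0.397  0.286]
scene salt_cellar_body 0.41 [138.6 209.1] [ 0.56  -0.448  0.246]
side packer_a_mid 0.89 [269.4 342.4] [0.437 0.051 0.007]
side packer_a_mid 0.75 [338.3 261.3] [0.498 0.446 0.086]
side packer_b_mid 0.85 [375.4 300.1] [0.406 0.451 0.011]
side packer_b_mid 0.78 [371.5 372.4] [0.258 0.39  0.011]
side packer_b_mid 0.74 [298.6 285.1] [0.536 0.233 0.014]
side packer_b_mid 0.2 [268.  218.4] [0.778 0.164 0.005]
side packer_c_mid 0.91 [260.5 282.3] [0.612 0.079 0.016]
side packer_c_mid 0.62 [270.1 216.1] [0.752 0.213 0.039]
side packer_a_end 0.67 [272.9 320.2] [0.492 0.083 0.002]
side bracket_end 0.9 [162.6 359.6] [ 0.496 -0.324  0.17 ]
side gap_mouth 0.96 [161.5 359. ] [ 0.501 -0.331  0.17 ]
side splashback 0.88 [184.6 370. ] [ 0.5   -0.5   -0.001]
side peg_body 0.38 [256.9 314.9] [0.532 0.018 0.004]
side jug_body 0.69 [131.4 326.9] [ 0.636 -0.387  0.243]
side salt_cellar_body 0.59 [133.3 358.7] [ 0.534 -0.437  0.231]
side salt_cellar_body 0.16 [269.6 217.7] [0.751 0.205 0.034]
1.15
```

View pics/crop1.png

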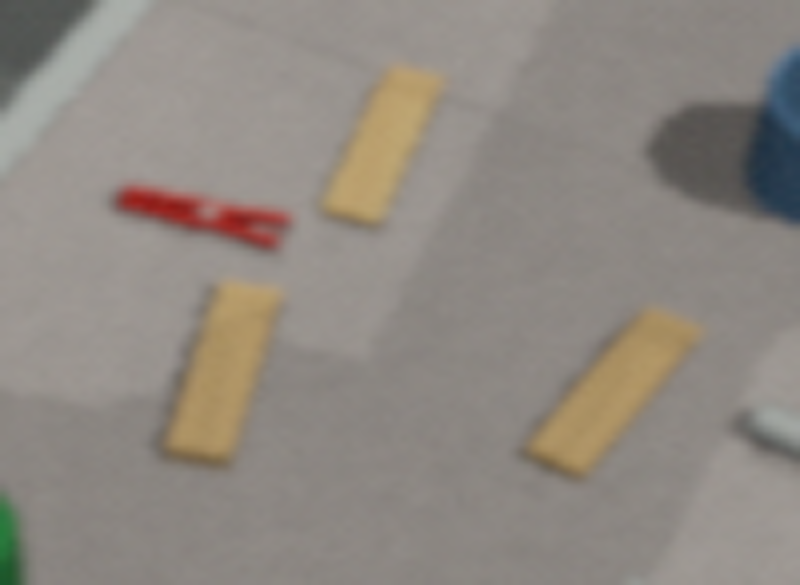

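View pics/crop2.png

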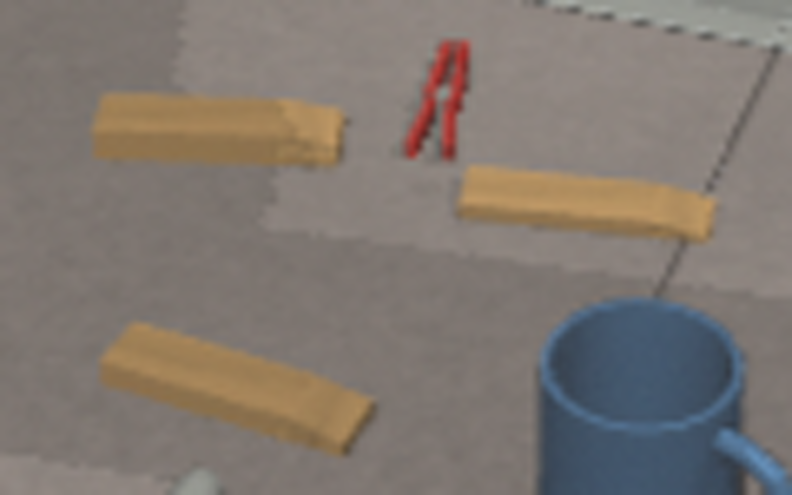

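View pics/crop3.png

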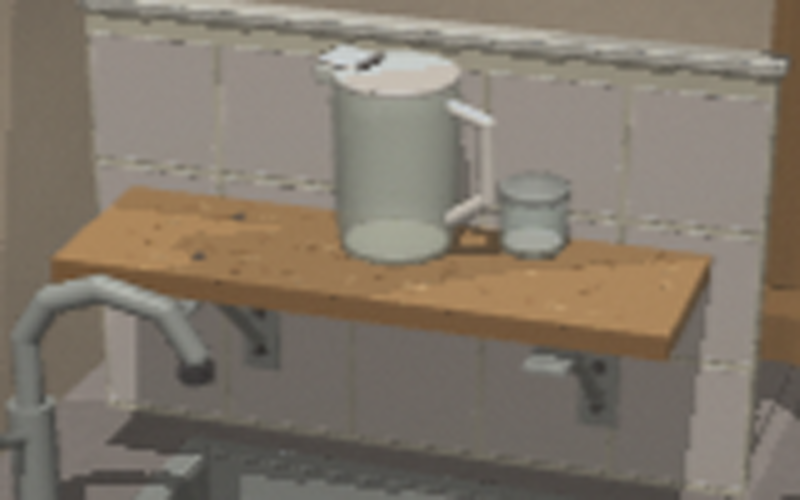

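Run:
```python
from station import arm
from h import *
for n in ["scene","side"]:
    m=arm.camera_model(n); z=np.load(f"{n}0.npz"); im=z["im"].astype(int);W=cloud(m,z["d"])
    X,Y,Z=W[...,0],W[...,1],W[...,2]
    b=(abs(Z-.197)<.012)&(Y<-.335)&(Y>-.5)&(X>.35)&(X<.95)
    print(n,"board pts",b.sum())
    A=np.c_[X[b],Y[b],np.ones(b.sum())]
    c=np.linalg.lstsq(A,Z[b],rcond=None)[0]; r=Z[b]-A@c
    k=abs(r)<.004; c=np.linalg.lstsq(A[k],Z[b][k],rcond=None)[0];print("plane",c,"z at x=.5,y=-.34",c@[.5,-.34,1],"far x.77",c@[.77,-.34,1],(Z[b][k]-A[k]@c).std())
    # corners in px
    kk=b&(abs(Z-(c[0]*X+c[1]*Y+c[2]))<.003)
    for x0 in np.arange(.42,.86,.06):
        s=kk&(abs(X-x0)<.02); print(round(x0,2),"y range",np.nanpercentile(Y[s],[0.5,99.5]).round(4))
    for y0 in (-.45,-.4,-.36):
        s=kk&(abs(Y-y0)<.015); print(round(y0,2),"x range",np.nanpercentile(X[s],[0.5,99.5]).round(4))
    a=(abs(Z-.17)<.008)&(Y>-.34)&(Y<-.315)&(abs(X-.5)<.03)
    print("arm stub",a.sum(), np.nanmedian(Z[a]) if a.any() else 0, [np.nanpercentile(q[a],[2,50,98]).round(4) for q in (X,Y)] if a.any() else 0)
    t=(Z>.215)&(Z<.36)&(Y>-.485)&(Y<-.3)&(X>.42)&(X<.8)
    print("items",t.sum(),[np.nanpercentile(q[t],[1,99]).round(3) for q in (X,Y,Z)])
    t2=t&(X<.575);print("low x items",t2.sum(),[np.nanpercentile(q[t2],[1,99]).round(3) for q in (X,Y,Z)])
    w=(abs(Y+.5)<.01)&(Z>.02)&(Z<.16)&(X>.45)&(X<.85)
    if w.sum()>50: print("wall slope",np.polyfit(X[w],Y[w],1))
    # packers
    wood=(im[...,0]>im[...,2]+35)&(Z<.03)&(Z>.0)&(X>.35)&(X<.7)&(Y>-.03)&(Y<.32)&(im[...,1]>im[...,2]+15)
    nn,lab,st,ce=cv2.connectedComponentsWithStats(wood.astype(np.uint8))
    for i in range(1,nn):
        if st[i,4]<60: continue
        s=lab==i; P=np.c_[X[s],Y[s]].astype(np.float32); zz=Z[s]
        rect=cv2.minAreaRect(P); bx=cv2.boxPoints(rect)
        print(n,"packer",ce[i].round(0),st[i,4],"z95",np.percentile(zz,[5,50,90]).round(4),"rect",np.round(rect[0],4),np.round(rect[1],4),round(rect[2],1), "med",P.mean(0).round(4))
```

```text
scene board pts 4005
plane [-4.00128725e-04 -7.28008569e-05  1.97580375e-01] z at x=.5,y=-.34 0.19740506277513675 far x.77 0.1972970280193178 0.0020397954553360914
0.42 y range [-0.497 -0.336]
0.48 y range [-0.4963 -0.3362]
0.54 y range [-0.4395 -0.3353]
0.6 y range [-0.4276 -0.3355]
0.66 y range [-0.4918 -0.3363]
0.72 y range [-0.4906 -0.3358]
0.78 y range [-0.4871 -0.3362]
0.84 y range [-0.4857 -0.3356]
-0.45 x range [0.4229 0.872 ]
-0.4 x range [0.4247 0.8708]
-0.36 x range [0.4255 0.866 ]
arm stub 44 0.1699024507992397 [array([0.4846, 0.5011, 0.5157]), array([-0.3385, -0.3274, -0.3169])]
items 1369 [array([0.537, 0.795]), array([-0.485, -0.381]), array([0.217, 0.34 ])]
low x items 96 [array([0.526, 0.575]), array([-0.476, -0.407]), array([0.217, 0.308])]
scene packer [348. 212.] 184 z95 [0.0013 0.0067 0.0113] rect [0.446  0.0562] [0.115  0.0311] 10.3 med [0.4479 0.0578]
scene packer [328. 247.] 225 z95 [0.0028 0.0153 0.02  ] rect [0.6143 0.0634] [0.1189 0.0328] 16.2 med [0.6197 0.0668]
scene packer [376. 250.] 235 z95 [0.0032 0.0109 0.0154] rect [0.5412 0.2211] [0.0332 0.1104] 85
[... 467 characters left out ...]
4232 0.8685]
-0.36 x range [0.4236 0.8698]
arm stub 29 0.1697189411808957 [array([0.485 , 0.4975, 0.5152]), array([-0.337 , -0.3258, -0.317 ])]
items 1398 [array([0.527, 0.795]), array([-0.485, -0.38 ]), array([0.216, 0.339])]
low x items 224 [array([0.52 , 0.575]), array([-0.482, -0.405]), array([0.216, 0.332])]
wall slope [ 0.01266815 -0.50254528]
side packer [282. 259.] 362 z95 [0.0017 0.0138 0.017 ] rect [0.6185 0.0584] [0.11  0.053] 17.3 med [0.6154 0.0705]
side packer [338. 270.] 300 z95 [0.0017 0.0069 0.01  ] rect [0.4457 0.0546] [0.1103 0.0425] 10.5 med [0.4451 0.0596]
side packer [285. 298.] 418 z95 [0.0019 0.0104 0.0135] rect [0.5391 0.2172] [0.0441 0.1129] 84.8 med [0.5391 0.2255]
```

>>> carry_out:
  targets:
    - [[0,0,0.9,0,0,-1,1],[0,0,0.9,0,0,-1,1],[0,0,0.9,0,0,-1,1],[0,0,0.9,0,0,-1,1],[0,0,0,0,0,-1,1],[0,0,0,0,0,-1,1]]

```text
t: 1.9
eef_pos: [0.2738, -0.6168, 0.5555]
ee_rot: [-3.142, 0.0, 3.057]
force: [0.0, 0.4, -0.7]
width: 0.0879
```

>>> carry_out:
  targets:
    - [[0,0,0,-0.26,0.95,0,1],[0,0,0,-0.26,0.95,0,1],[0,0,0,-0.26,0.95,0,1],[0,0,0,-0.26,0.95,0,1],[0,0,0,-0.26,0.95,0,1],[0,0,0,-0.26,0.95,0,1],[0,0,0,-0.26,0.95,0,1],[0,0,0,-0.26,0.95,0,1],[0,0,0,-0.26,0.95,0,1],[0,0,0,-0.26,0.95,0,1],[0,0,0,-0.26,0.95,0,1],[0,0,0,-0.26,0.95,0,1],[0,0,0,-0.26,0.95,0,1],[0,0,0,-0.26,0.95,0,1],[0,0,0,-0.26,0.95,0,1],[0,0,0,-0.26,0.95,0,1],[0,0,0,-0.26,0.95,0,1],[0,0,0,-0.26,0.95,0,1],[0,0,0,-0.26,0.95,0,1],[0,0,0,-0.26,0.95,0,1]]

```text
t: 4.4
eef_pos: [0.4437, -0.1539, 0.5549]
ee_rot: [3.142, 0.0, 3.057]
force: [0.3, 0.4, -0.0]
width: 0.0878
```

>>> carry_out:
  targets:
    - [[0,0,0,-0.26,0.95,0,1],[0,0,0,-0.26,0.95,0,1],[0,0,0,-0.26,0.95,0,1],[0,0,0,-0.26,0.95,0,1],[0,0,0,-0.26,0.95,0,1],[0,0,0,-0.26,0.95,0,1],[0,0,0,-0.26,0.95,0,1],[0,0,0,-0.26,0.95,0,1],[0,0,0,-0.26,0.95,0.8,1],[0,0,0,-0.26,0.95,0.8,1],[0,0,0,-0.26,0.95,0.8,1],[0,0,0,-0.26,0.95,0.8,1],[0,0,0,-0.26,0.95,0.8,1],[0,0,0,-0.26,0.95,0.8,1],[0,0,0,-0.26,0.95,0.8,1],[0,0,0,-0.26,0.95,0.8,1],[0,0,0,0,0,0,1]]

```text
t: 6.52
eef_pos: [0.5797, 0.2169, 0.3917]
ee_rot: [-3.139, -0.003, 3.058]
force: [-0.3, 0.2, 0.3]
width: 0.0877
```

```bash
cat >> h.py <<'E'
def fish_ray(m,rc):
    K=m["camera_matrix"]; dx=(rc[1]-K[0,2]);dy=(rc[0]-K[1,2]); r=np.hypot(dx,dy); th=r/K[0,0]
    v=np.array([np.sin(th)*dx/r,np.sin(th)*dy/r,np.cos(th)]) if r>0 else np.array([0,0,1.])
    return m["world_from_camera"][:3,:3]@v
def fish_plane(m,rc,z):
    v=fish_ray(m,rc);o=m["world_from_camera"][:3,3]; return o+v*(z-o[2])/v[2]
def fish_proj(m,p):
    T=m["world_from_camera"];K=m["camera_matrix"]; c=T[:3,:3].T@(np.asarray(p)-T[:3,3]); rr=np.hypot(c[0],c[1]); th=np.arctan2(rr,c[2])
    return np.array([K[1,2]+K[0,0]*th*c[1]/rr, K[0,2]+K[0,0]*th*c[0]/rr])
def fish_cloud(m,d):
    K=m["camera_matrix"];T=m["world_from_camera"]
    v,u=np.mgrid[0:d.shape[0],0:d.shape[1]]
    dx=u-K[0,2];dy=v-K[1,2];r=np.hypot(dx,dy)+1e-9;t=np.tan(r/K[0,0])
    P=np.stack([t*dx/r*d,t*dy/r*d,d],-1); W=P@T[:3,:3].T+T[:3,3]; W[d<=0]=np.nan; return W
E
python3 - <<'E'
from station import arm
from h import *
m=arm.camera_model("wrist"); s=arm.get_state(); im,d=arm.grab_frame("wrist"); cv2.imwrite("pics/w1.png",im[:,:,::-1]); np.savez("w1.npz",im=im,d=d,K=m["camera_matrix"],T=m["world_from_camera"])
print(s["t"],s["eef_pos"],s["ee_rot"])
W=fish_cloud(m,d); X,Y,Z=W[...,0],W[...,1],W[...,2]; im=im.astype(int)
wood=(im[...,0]>im[...,2]+35)&(Z<.03)&(Z>-.01)&(im[...,1]>im[...,2]+15)
nn,lab,st,ce=cv2.connectedComponentsWithStats(wood.astype(np.uint8))
for i in range(1,nn):
    if st[i,4]<100: continue
    q=lab==i; P=np.c_[X[q],Y[q]].astype(np.float32)
    rect=cv2.minAreaRect(P); print(ce[i].round(0),st[i],np.percentile(Z[q],[5,50,90]).round(4),np.round(rect[0],4),np.round(rect[1],4),round(rect[2],1))
E
```

```text
6.525 [0.57970073 0.21692297 0.39173627] [-3.13921295 -0.00315449  3.05777472]
[186.  85.] [ 168   41   39   88 1844] [0.0029 0.0078 0.009 ] [0.4454 0.0546] [0.1129 0.0336] 10.2
[325. 144.] [ 312   97   26   95 2412] [0.0004 0.0118 0.0131] [0.5428 0.2213] [0.0306 0.115 ] 85.7
[204. 206.] [ 182  174   47   66 1427] [0.0071 0.0157 0.017 ] [0.6059 0.0575] [0.0843 0.0397] 15.6
```

View pics/w1.png

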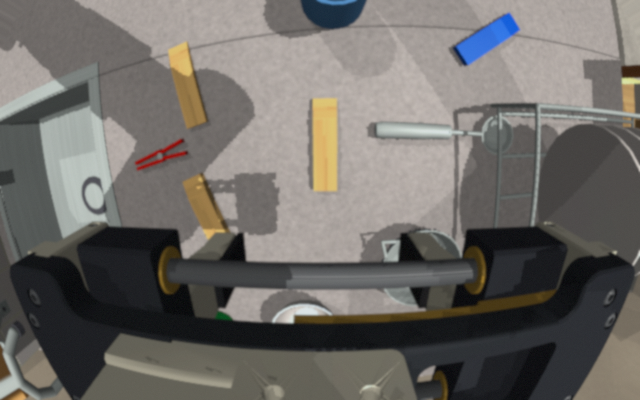

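The wrist view shows the middle packer at (325,144), with a median height of 11.8 mm. The thin one at (186,85) is 8 mm and the thick one at (204,206) is 16 mm. The blue block at (487,40) is not meant. The gap measures about 9.4 mm, so I'll try the middle packer first.

Run:
```python
from h import *
z=np.load("w1.npz"); m=dict(camera_matrix=z["K"],world_from_camera=z["T"]); im=z["im"].astype(int)
cv2.imwrite("pics/w1c.png",cv2.resize(z["im"][85:200,270:470,::-1],None,fx=4,fy=4,interpolation=cv2.INTER_CUBIC))
w=((im[...,0]>im[...,2]+35)&(im[...,1]>im[...,2]+15)).astype(np.uint8)
n,l,s,c=cv2.connectedComponentsWithStats(w); k=l[144,325]; q=l==k
rows=np.where(q.any(1))[0]; print(rows.min(),rows.max())
for r in (105,130,160,185):
    cs=np.where(q[r])[0]; print(r,cs.min(),cs.max(), fish_plane(m,(r,cs.min()-.5),.012).round(4),fish_plane(m,(r,cs.max()+.5),.012).round(4))
print("end",fish_plane(m,(rows.max()+.5,325),.012),"nose",fish_plane(m,(rows.min()-.5,325),.007))
W=fish_cloud(m,z["d"]); print("handle",W[130,380],W[130,430]); 
g=(W[...,2]>.015)&(abs(W[...,0]-.585)<.03)&(abs(W[...,1]-.22)<.12); 
if g.any(): print("near obst",np.nanmin(W[g],0),np.nanmax(W[g],0))
print(z["T"][:3,3])
```

```text
97 191
105 312 337 [0.4943 0.2105 0.012 ] [0.4967 0.2402 0.012 ]
130 312 337 [0.5233 0.208  0.012 ] [0.5257 0.2379 0.012 ]
160 313 337 [0.5585 0.206  0.012 ] [0.5609 0.2352 0.012 ]
185 313 337 [0.5884 0.2033 0.012 ] [0.5909 0.233  0.012 ]
end [0.5976594  0.21752149 0.012     ] nose [0.48542938 0.22682684 0.007     ]
handle [0.52859815 0.28629908 0.01919247] [0.53127178 0.34710211 0.01908863]
near obst [0.55500001 0.11741812 0.21318957] [0.61499354 0.31616536 0.33478751]
[0.50783713 0.22188567 0.3721539 ]
```

View pics/w1c.png

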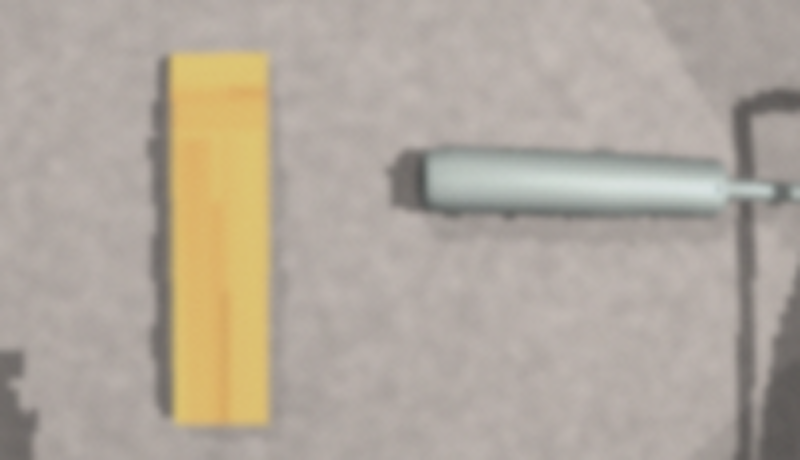

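>>> carry_out:
  targets:
    - [[0,0,0,-0.23,0.08,1,0.14],[0,0,0,0,0,1,0.14],[0,0,0,0,0,1,0.14],[0,0,0,0,0,1,0.14],[0,0,0,0,0,1,0.14],[0,0,0,0,0,1,0.14],[0,0,0,0,0,1,0.14],[0,0,0,0,0,0.8,0.14],[0,0,0,0,0,0.4,0.14],[0,0,0,0,0,0.2,0.14],[0,0,0,0,0,0,0.14]]

```text
t: 7.95
eef_pos: [0.5856, 0.2167, 0.1851]
ee_rot: [3.141, 0.0, 3.057]
force: [0.3, -0.7, -0.4]
width: 0.0499
```

>>> carry_out:
  targets:
    - [[0,0,0,0,0.06,0.2,0.14],[0,0,0,0,0,0,0.14],[0,0,0,0,0,0,-1],[0,0,0,0,0,0,-1],[0,0,0,0,0,0,-1],[0,0,0,0,0,0,-1]]
  squeeze: 40

```text
t: 8.7
eef_pos: [0.5856, 0.2182, 0.1798]
ee_rot: [3.141, 0.0, 3.057]
force: [-0.1, 0.4, 0.4]
width: 0.0274
```

>>> carry_out:
  targets:
    - [[0,0,0,0,0,-0.4,-1],[0,0,0,0,0,-0.8,-1],[0,0,0,0,0,-1,-1],[0,0,-1,0,0,-1,-1],[0,0,-1,0,0,-1,-1],[0,0,-1,0,0,-1,-1],[0,0,-1,0,0,-1,-1],[0,0,-1,0,0,-1,-1],[0,0,-1,0,0,-0.6,-1],[0,0,-1,0,0,0,-1],[0,0,-1,0,0,0,-1],[0,0,-1,0,0,0,-1],[0,0,-1,0,0,0,-1],[0,0,-1,0,0,0,-1],[0,0,-0.85,0,0,0,-1],[0,0,0,0,0,0,-1]]

```text
t: 10.7
eef_pos: [0.5854, 0.218, 0.3753]
ee_rot: [-3.141, 0.0, -1.573]
force: [0.1, -0.0, -0.7]
width: 0.0278
```

Run:
```python
from station import arm
from h import *
s=arm.get_state();print(s["t"],s["eef_pos"],s["ee_rot"],s["width"])
for n in ["scene","side"]:
    m=arm.camera_model(n); W=cloud(m,np.load(f"{n}0.npz")["d"]); X,Y,Z=W[...,0],W[...,1],W[...,2]
    g=(Z>.1)&(X>.35)&(X<.8)&(Y>-.33)&(Y<0)
    for a in np.arange(.35,.8,.05):
        k=g&(X>=a)&(X<a+.05)
        if k.sum()>3: print(n,round(a,2),k.sum(),np.nanmin(W[k],0).round(3),np.nanmax(W[k],0).round(3))
```

```text
10.7 [0.58537621 0.21804173 0.37530222] [-3.14116049e+00  2.98535568e-04 -1.57273635e+00] 0.027822000678529874
scene 0.35 20 [ 0.35  -0.33   0.642] [ 0.357 -0.322  0.694]
scene 0.45 14 [ 0.484 -0.329  0.161] [ 0.5   -0.317  0.175]
scene 0.5 13 [ 0.501 -0.329  0.163] [ 0.513 -0.315  0.175]
scene 0.55 4 [ 0.566 -0.33   0.184] [ 0.6   -0.329  0.197]
scene 0.6 16 [ 0.601 -0.33   0.182] [ 0.648 -0.326  0.2  ]
scene 0.65 39 [ 0.65  -0.33   0.179] [ 0.699 -0.326  0.204]
scene 0.7 102 [ 0.7   -0.33   0.146] [ 0.749 -0.255  0.203]
scene 0.75 187 [ 0.751 -0.33   0.173] [ 0.8   -0.257  0.216]
side 0.35 18 [ 0.35  -0.33   0.644] [ 0.356 -0.323  0.69 ]
side 0.45 15 [ 0.467 -0.33   0.168] [ 0.498 -0.317  0.198]
side 0.5 20 [ 0.502 -0.33   0.167] [ 0.55  -0.314  0.194]
side 0.55 15 [ 0.551 -0.33   0.184] [ 0.598 -0.322  0.2  ]
side 0.6 25 [ 0.6   -0.33   0.181] [ 0.649 -0.321  0.2  ]
side 0.65 25 [ 0.651 -0.33   0.181] [ 0.7   -0.325  0.198]
side 0.7 128 [ 0.701 -0.33   0.148] [ 0.75  -0.253  0.203]
side 0.75 147 [ 0.75  -0.33   0.169] [ 0.8   -0.255  0.216]
```

>>> carry_out:
  targets:
    - [[0,0,0,0.5,0.21,0,-1],[0,0,0,1,0.21,0,-1],[0,0,0,1,0.21,0,-1],[0,0,0,1,0.21,0,-1],[0,0,0,1,0.21,0,-1],[0,0,0,1,0.21,0,-1],[0,0,0,1,0.21,0,-1],[0,0,0,1,0.21,0,-1],[0,0,0,1,0.21,0,-1],[0,0,0,1,0.21,0,-1],[0,0,0,1,0.21,0,-1],[0,0,0,1,0.21,0,-1],[0,0,0,1,0.21,0,-1],[0,0,0,1,0.21,0,-1],[0,0,0,1,0.21,0,-1],[0,0,0,1,0.27,0,-1],[0,0,0,0,0,0,-1],[0,0,0,0,0,0,-1]]

```text
t: 12.95
eef_pos: [0.4993, -0.1696, 0.3747]
ee_rot: [-3.141, 0.0, -1.573]
force: [0.5, 0.5, -0.0]
width: 0.0273
```

Run:
```python
from station import arm
from h import *
m=arm.camera_model("wrist"); s=arm.get_state(); im,d=arm.grab_frame("wrist"); cv2.imwrite("pics/w2.png",im[:,:,::-1]); np.savez("w2.npz",im=im,d=d,K=m["camera_matrix"],T=m["world_from_camera"])
im2,d2=arm.grab_frame("side"); cv2.imwrite("pics/s2.png",cv2.resize(im2[80:240,250:450,::-1],None,fx=4,fy=3.7,interpolation=cv2.INTER_CUBIC))
print(s["t"],s["eef_pos"],s["ee_rot"],s["force"],s["width"])
W=fish_cloud(m,d); X,Y,Z=W[...,0],W[...,1],W[...,2]
b=(abs(Z-.197)<.008)&(Y<-.345)&(X>.43)&(X<.58); print("board",np.nanmedian(Z[b]))
a=(abs(Z-.17)<.008)&(Y>-.334)&(Y<-.32)&(abs(X-.5)<.02); print("arm",a.sum(),np.nanmedian(Z[a]) if a.any() else 0)
im=im.astype(int)
w=(im[...,0]>im[...,2]+35)&(im[...,1]>im[...,2]+15)&(Y>-.31)&(Z>.12)
print("packer",w.sum(),[np.nanpercentile(q[w],[1,50,99]).round(4) for q in(X,Y,Z)])
```

```text
12.95 [ 0.49932991 -0.16956678  0.37468477] [-3.14145734e+00  7.46406984e-05 -1.57264421e+00] [ 0.54751799  0.48425935 -0.04610319] 0.027279104756408042
board nan
arm 0 0
packer 15080 [array([0.4573, 0.4991, 0.5325]), array([-0.2699, -0.2068, -0.1694]), array([0.2018, 0.2071, 0.292 ])]
  return np.nanmean(a, axis, out=out, keepdims=keepdims)
```

View pics/w2.png

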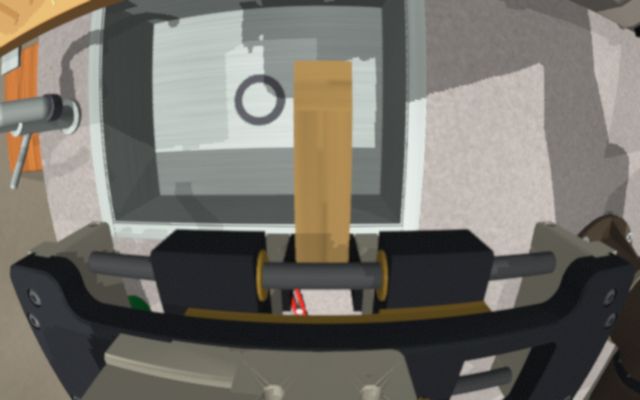

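View pics/s2.png

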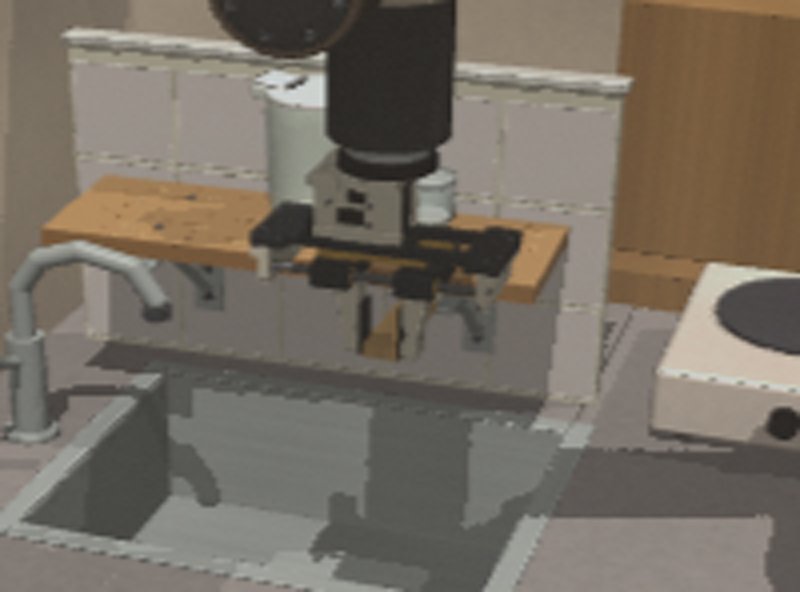

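>>> carry_out:
  targets:
    - [[0,0,0,0.5,0,0.36,-1],[0,0,0,0.8,0,0.36,-1],[0,0,0,0.2,0,0,-1],[0,0,0,0,0,0,-1]]

```text
t: 13.55
eef_pos: [0.4996, -0.207, 0.3564]
ee_rot: [3.141, -0.0, -1.572]
force: [0.3, 0.2, 1.1]
width: 0.0271
```

Run:
```python
from station import arm
from h import *
m=arm.camera_model("wrist"); s=arm.get_state(); im,d=arm.grab_frame("wrist"); cv2.imwrite("pics/w3.png",im[:,:,::-1]); np.savez("w3.npz",im=im,d=d,K=m["camera_matrix"],T=m["world_from_camera"])
print(s["t"],s["eef_pos"],s["ee_rot"],s["force"],s["width"])
W=fish_cloud(m,d); X,Y,Z=W[...,0],W[...,1],W[...,2]
b=(abs(Z-.197)<.008)&(Y<-.34)&(X>.43)&(X<.58); print("board",b.sum(),np.nanmedian(Z[b]), np.nanpercentile(Y[b],[1,99]))
a=(abs(Z-.17)<.008)&(Y>-.345)&(Y<-.31)&(abs(X-.5)<.03); print("arm",a.sum(),np.nanmedian(Z[a]),[np.nanpercentile(q[a],[1,50,99]).round(4) for q in (X,Y)])
cv2.imwrite("pics/w3c.png",cv2.resize(im[0:110,230:430,::-1],None,fx=4,fy=4,interpolation=cv2.INTER_CUBIC))
```

```text
13.55 [ 0.49960663 -0.20700048  0.35642758] [ 3.14110989e+00 -4.87467570e-05 -1.57239508e+00] [0.34046118 0.24530582 1.09102841] 0.027108561806885857
board 278 0.19728551959686233 [-0.34455694 -0.3400252 ]
arm 2090 0.17012729159915463 [array([0.4856, 0.5006, 0.515 ]), array([-0.3385, -0.3278, -0.3179])]
```

View pics/w3c.png

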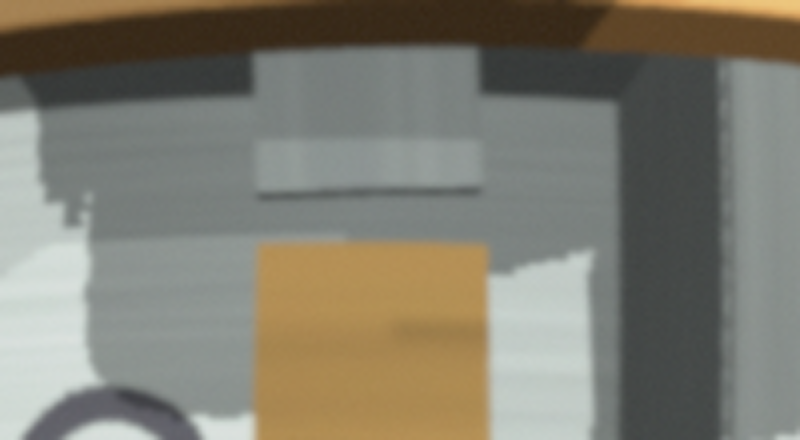

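The wrist crop shows the arm stub centred at about column 366 and the packer at about 373. The packer is therefore about 1 mm toward −x, which I'll correct. The gap comes out at 9.2 mm.

>>> carry_out:
  targets:
    - [[0,0,0,0.4,-0.04,0,-1],[0,0,0,0.4,0,0,-1],[0,0,0,0,0,0.1,-1],[0,0,0,0,0,0.1,-1],[0,0,0,0,0,0,-1]]

```text
t: 14.22
eef_pos: [0.5004, -0.2266, 0.3513]
ee_rot: [3.141, 0.0, -1.572]
force: [0.7, -0.3, -0.6]
width: 0.0274
```

>>> carry_out:
  targets:
    - [[0,0,0,0,0,0.04,-1],[0,0,0,0,0,0,-1]]

```text
t: 14.48
eef_pos: [0.5005, -0.2266, 0.3507]
ee_rot: [3.142, 0.0, -1.572]
force: [-0.7, -0.3, 0.4]
width: 0.0272
```

>>> carry_out:
  targets:
    - [[0,0,0,0,0,0.03,-1],[0,0,0,0,0,0,-1]]

```text
t: 14.72
eef_pos: [0.5005, -0.2267, 0.3499]
ee_rot: [3.142, 0.0, -1.572]
force: [0.1, -0.4, -0.4]
width: 0.027
```

>>> carry_out:
  targets:
    - [[0,0,0,0.2,0,0.01,-1],[0,0,0,0.2,0,0,-1],[0,0,0,0.2,0,0,-1],[0,0,0,0.2,0,0,-1],[0,0,0,0,0,0,-1]]

```text
t: 15.35
eef_pos: [0.5005, -0.2471, 0.3497]
ee_rot: [-3.142, -0.0, -1.572]
force: [-0.1, -0.3, -0.2]
width: 0.0271
```

>>> carry_out:
  targets:
    - [[0,0,0,0.2,0,0,-1],[0,0,0,0.2,0,0,-1],[0,0,0,0,0,0,-1]]

```text
t: 15.72
eef_pos: [0.5005, -0.2559, 0.3496]
ee_rot: [-3.142, 0.002, -1.572]
force: [-0.7, 7.8, 2.9]
width: 0.0276
```

>>> carry_out:
  targets:
    - [[0,0,0,0.2,0,0,-1],[0,0,0,0.2,0,0,-1],[0,0,0,0,0,0,-1]]

```text
t: 16.1
eef_pos: [0.5005, -0.2659, 0.3496]
ee_rot: [-3.141, 0.002, -1.572]
force: [-0.9, 7.5, 3.9]
width: 0.0274
```

>>> carry_out:
  targets:
    - [[0,0,0,0.2,0,0,-1],[0,0,0,0.2,0,0,-1],[0,0,0,0.2,0,0,-1],[0,0,0,0.2,0,0,-1],[0,0,0,0.2,0,0,-1],[0,0,0,0,0,0,-1]]

```text
t: 16.85
eef_pos: [0.5006, -0.2907, 0.3498]
ee_rot: [-3.141, 0.002, -1.572]
force: [0.2, 8.9, 4.5]
width: 0.0278
```

>>> carry_out:
  targets:
    - [[0,0,0,0.2,0,0,-1],[0,0,0,0.2,0,0,-1],[0,0,0,0.2,0,0,-1],[0,0,0,0.2,0,0,-1],[0,0,0,0.2,0,0,-1],[0,0,0,0,0,0,-1]]

```text
t: 17.6
eef_pos: [0.5006, -0.3157, 0.3498]
ee_rot: [-3.141, 0.002, -1.572]
force: [-0.3, 9.7, 4.9]
width: 0.0275
```

Run:
```python
from station import arm
from h import *
m=arm.camera_model("wrist"); s=arm.get_state(); im,d=arm.grab_frame("wrist"); cv2.imwrite("pics/w4.png",im[:,:,::-1]); np.savez("w4.npz",im=im,d=d,K=m["camera_matrix"],T=m["world_from_camera"])
im2,d2=arm.grab_frame("side"); cv2.imwrite("pics/s4.png",cv2.resize(im2[80:200,260:420,::-1],None,fx=5,fy=5,interpolation=cv2.INTER_CUBIC))
print(s["t"],s["eef_pos"],s["ee_rot"],s["force"],s["width"])
W=fish_cloud(m,d); X,Y,Z=W[...,0],W[...,1],W[...,2]
b=(abs(Z-.197)<.012)&(Y<-.345)&(X>.43)&(X<.58); print("board",b.sum(),np.nanmedian(Z[b]), np.nanpercentile(Y[b],[1,99]))
```

```text
17.6 [ 0.50056813 -0.31565371  0.34977451] [-3.14125971e+00  2.00400189e-03 -1.57161582e+00] [-0.27015344  9.72017539  4.9347659 ] 0.027450408895117122
board 69144 0.20029419984704636 [-0.44090327 -0.34607892]
```

View pics/w4.png

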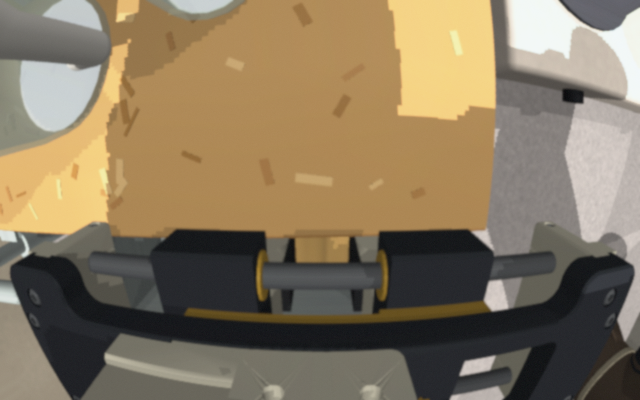

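View pics/s4.png

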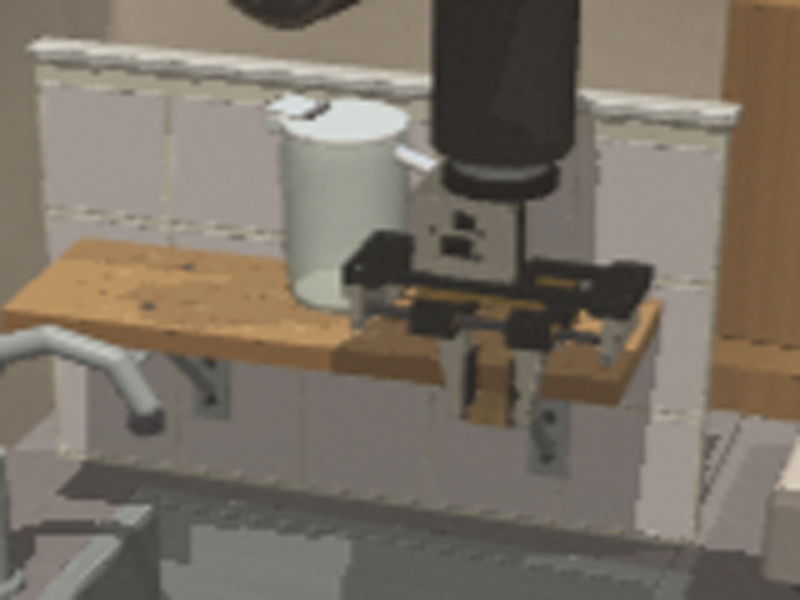

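Riding in at 8–10 N with the board's end lifted 3 mm, so the middle packer is the snug one. I'll push in a little more, let go, then finish with closed fingertips.

>>> carry_out:
  targets:
    - [[0,0,0,0.1,0,0,-1],[0,0,0,0.1,0,0,-1],[0,0,0,0,0,0,-1],[0,0,0,0,0,0,-0.1],[0,0,0,0,0,0,-0.1],[0,0,0,0,0,0,-0.1]]

```text
t: 18.45
eef_pos: [0.5003, -0.3219, 0.3496]
ee_rot: [3.141, -0.0, -1.572]
force: [-0.2, 0.4, 0.1]
width: 0.0388
```

>>> carry_out:
  targets:
    - [[0,0,0,-0.4,0,-0.02,-0.1],[0,0,0,-0.8,0,-0.02,-0.1],[0,0,0,-0.7,0,0,-0.1],[0,0,0,0,0,0,-1],[0,0,0,0,0,0,-1],[0,0,0,0,0,0,-1],[0,0,0,0,0,0,-1]]

```text
t: 19.32
eef_pos: [0.5004, -0.2745, 0.3506]
ee_rot: [3.141, -0.0, -1.572]
force: [-0.7, 0.1, -0.6]
width: 0.0048
```

Run:
```python
from station import arm
from h import *
m=arm.camera_model("wrist"); s=arm.get_state(); im,d=arm.grab_frame("wrist"); np.savez("w5.npz",im=im,d=d,K=m["camera_matrix"],T=m["world_from_camera"])
cv2.imwrite("pics/w5.png",cv2.resize(im[90:290,200:460,::-1],None,fx=3,fy=3,interpolation=cv2.INTER_CUBIC))
print(s["t"],s["eef_pos"],s["ee_rot"],s["force"],s["width"])
W=fish_cloud(m,d); X,Y,Z=W[...,0],W[...,1],W[...,2]
k=(Z>.205-.03)&(Z<.189)&(abs(X-.5)<.02)&(Y<-.3)&(Y>-.34)
print(k.sum(),[np.nanpercentile(q[k],[1,50,99]).round(4) for q in (X,Y,Z)])
b=(abs(Z-.197)<.012)&(Y<-.345)&(X>.43)&(X<.58); print("board",np.nanmedian(Z[b]))
```

```text
19.325 [ 0.5004449  -0.27454115  0.35056576] [ 3.14142786e+00 -2.85537994e-06 -1.57234458e+00] [-0.74767034  0.06711654 -0.55464629] 0.004824197570909918
2592 [array([0.4878, 0.5015, 0.5152]), array([-0.3335, -0.3224, -0.3113]), array([0.1807, 0.1822, 0.1836])]
board 0.2002586009401615
```

View pics/w5.png

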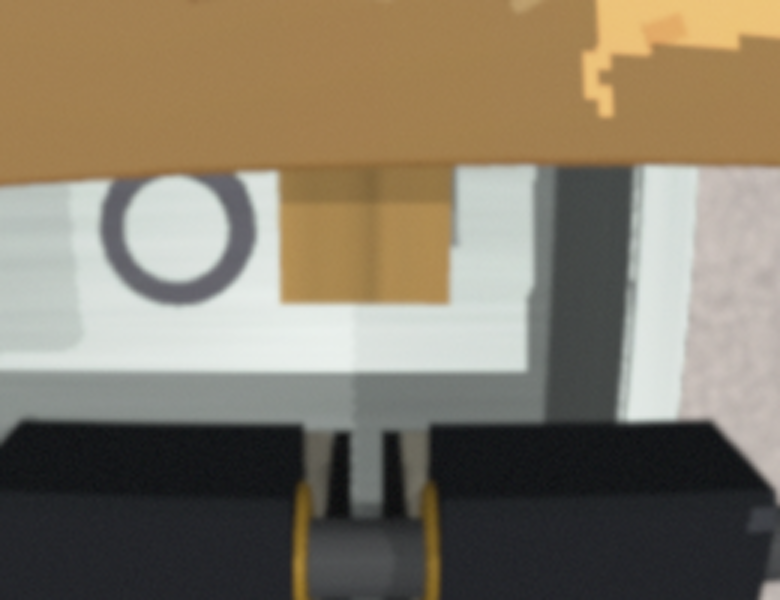

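>>> carry_out:
  targets:
    - [[0,0,0,0.4,0,0,-1],[0,0,0,0.4,0,0,-1],[0,0,0,0.12,0,0,-1],[0,0,0,0,0,0,-1]]

```text
t: 19.88
eef_pos: [0.5003, -0.2977, 0.3505]
ee_rot: [3.141, 0.0, -1.573]
force: [-0.2, 0.8, -0.5]
width: 0.0004
```

>>> carry_out:
  targets:
    - [[0,0,0,0.12,0,0,-1],[0,0,0,0.12,0,0,-1],[0,0,0,0,0,0,-1]]

```text
t: 20.25
eef_pos: [0.5004, -0.3021, 0.3506]
ee_rot: [3.141, 0.002, -1.572]
force: [-1.2, 8.1, 2.7]
width: 0.0002
```

>>> carry_out:
  targets:
    - [[0,0,0,0.2,0,0,-1],[0,0,0,0.2,0,0,-1],[0,0,0,0.2,0,0,-1],[0,0,0,0.12,0,0,-1],[0,0,0,0,0,0,-1]]

```text
t: 20.88
eef_pos: [0.5006, -0.32, 0.3506]
ee_rot: [-3.141, 0.002, -1.571]
force: [0.3, 8.9, 2.8]
width: 0.0005
```

Run:
```python
from station import arm
from h import *
m=arm.camera_model("wrist"); s=arm.get_state(); im,d=arm.grab_frame("wrist"); np.savez("w6.npz",im=im,d=d,K=m["camera_matrix"],T=m["world_from_camera"])
cv2.imwrite("pics/w6.png",cv2.resize(im[150:290,230:430,::-1],None,fx=4,fy=4,interpolation=cv2.INTER_CUBIC))
print(s["t"],s["eef_pos"],s["ee_rot"],s["force"],s["moment"])
```

```text
20.875 [ 0.50055462 -0.31996968  0.35056381] [-3.14148337e+00  2.23457967e-03 -1.57139845e+00] [0.25379023 8.85656598 2.77189747] [3.09424772 0.06862143 0.06780814]
```

View pics/w6.png

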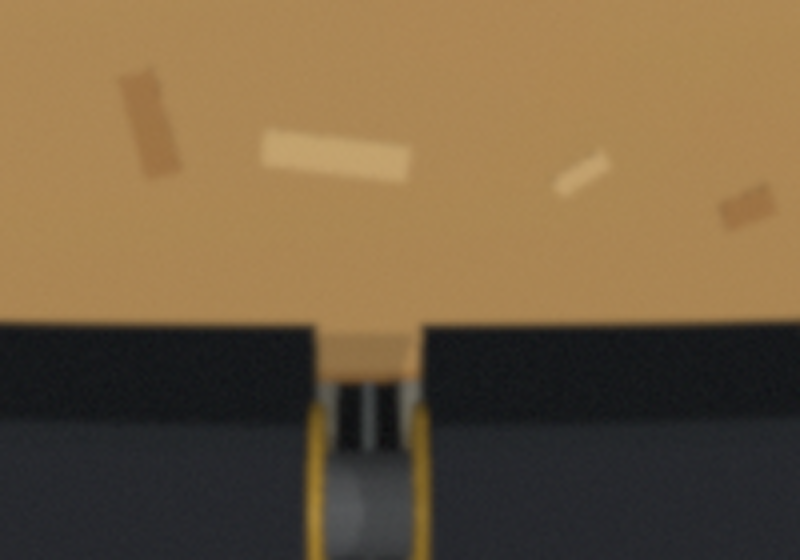

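>>> carry_out:
  targets:
    - [[0,0,0,0.1,0,0,-1],[0,0,0,0.08,0,0,-1],[0,0,0,0,0,0,-1]]

```text
t: 21.3
eef_pos: [0.5006, -0.3242, 0.3506]
ee_rot: [-3.141, 0.003, -1.571]
force: [0.2, 10.3, 3.3]
width: 0.0006
```

>>> carry_out:
  targets:
    - [[0,0,0,0.04,0,0,-1],[0,0,0,0,0,0,-1]]

```text
t: 21.55
eef_pos: [0.5005, -0.3245, 0.3506]
ee_rot: [-3.141, 0.004, -1.571]
force: [-0.3, 15.3, 4.4]
width: 0.0004
```

Run:
```python
from station import arm
from h import *
m=arm.camera_model("wrist"); s=arm.get_state(); im,d=arm.grab_frame("wrist"); np.savez("w7.npz",im=im,d=d,K=m["camera_matrix"],T=m["world_from_camera"])
cv2.imwrite("pics/w7.png",cv2.resize(im[200:280,280:380,::-1],None,fx=7,fy=7,interpolation=cv2.INTER_CUBIC))
print(s["t"],s["eef_pos"],s["force"],s["moment"])
```

```text
21.55 [ 0.50053559 -0.32448549  0.35056814] [-0.2909465  15.32064145  4.40098229] [5.50079964 0.16540486 0.08897884]
```

View pics/w7.png

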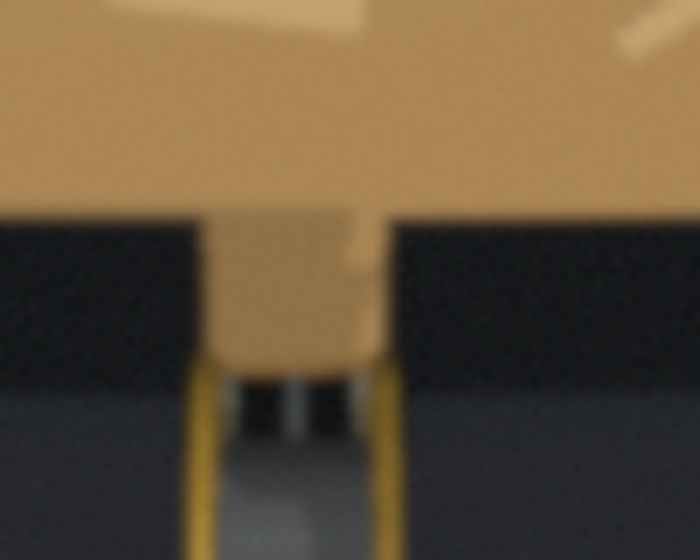

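>>> carry_out:
  targets:
    - [[0,0,0,-0.4,0,0,-1],[0,0,0,-1,0,0,-1],[0,0,0,-1,0,0,-1],[0,0,0,-1,0,0,-1],[0,0,0,-0.6,0,0,-1],[0,0,0,0,0,0,-1]]

```text
t: 22.35
eef_pos: [0.5006, -0.226, 0.3509]
ee_rot: [-3.141, -0.0, -1.57]
force: [0.4, -0.7, 1.0]
width: 0.0004
```

Run:
```python
from station import arm
from h import *
m=arm.camera_model("wrist"); s=arm.get_state(); im,d=arm.grab_frame("wrist"); np.savez("w8.npz",im=im,d=d,K=m["camera_matrix"],T=m["world_from_camera"])
cv2.imwrite("pics/w8.png",cv2.resize(im[0:110,250:400,::-1],None,fx=5.3,fy=5.3,interpolation=cv2.INTER_CUBIC))
print(s["t"],s["eef_pos"],s["force"])
W=fish_cloud(m,d); X,Y,Z=W[...,0],W[...,1],W[...,2]
np.set_printoptions(linewidth=200)
for c in (300,312,322,330,345):
    print(c,[(r,*(W[r,c]*1000).round(1)) for r in range(0,70,3)  if W[r,c,2]>.1])
im2,d2=arm.grab_frame("side"); cv2.imwrite("pics/s8.png",cv2.resize(im2[120:190,310:410,::-1],None,fx=8,fy=8,interpolation=cv2.INTER_CUBIC))
```

```text
22.35 [ 0.50060373 -0.22601547  0.35090763] [ 0.43258018 -0.70652939  0.95078747]
300 [(0, np.float64(510.8), np.float64(-351.1), np.float64(200.2)), (3, np.float64(510.8), np.float64(-349.7), np.float64(200.0)), (6, np.float64(510.8), np.float64(-348.3), np.float64(199.9)), (9, np.float64(510.7), np.float64(-346.4), np.float64(201.3)), (12, np.float64(510.7), np.float64(-345.2), np.float64(200.7)), (15, np.float64(510.8), np.float64(-344.2), np.float64(199.5)), (18, np.float64(510.8), np.float64(-342.7), np.float64(199.6)), (21, np.float64(510.8), np.float64(-341.5), np.float64(199.2)), (24, np.float64(510.6), np.float64(-339.4), np.float64(201.3)), (27, np.float64(510.7), np.float64(-338.3), np.float64(200.4)), (30, np.float64(510.6), np.float64(-336.9), np.float64(200.5)), (33, np.float64(510.6), np.float64(-335.4), np.float64(201.0)), (36, np.float64(510.8), np.float64(-334.9), np.float64(197.9)), (39, np.float64(511.2), np.float64(-334.9), np.float64(192.2)), (42, np.float64(511.8), np.float64(-335.5), np.float64(183.6)), (45, np.float64(512.2), np.float64(-335.5), np.float64(17
[... 5966 characters left out ...]
, np.float64(491.1), np.float64(-335.5), np.float64(189.9)), (42, np.float64(490.5), np.float64(-336.0), np.float64(181.9)), (45, np.float64(490.2), np.float64(-335.6), np.float64(176.8)), (48, np.float64(489.7), np.float64(-335.5), np.float64(170.2)), (51, np.float64(489.8), np.float64(-333.7), np.float64(170.9)), (54, np.float64(489.7), np.float64(-332.2), np.float64(170.4)), (57, np.float64(489.8), np.float64(-330.5), np.float64(171.0)), (60, np.float64(489.6), np.float64(-329.4), np.float64(168.1)), (63, np.float64(489.8), np.float64(-327.2), np.float64(171.2)), (66, np.float64(489.7), np.float64(-325.9), np.float64(169.8)), (69, np.float64(489.7), np.float64(-324.3), np.float64(169.9))]
```

View pics/w8.png

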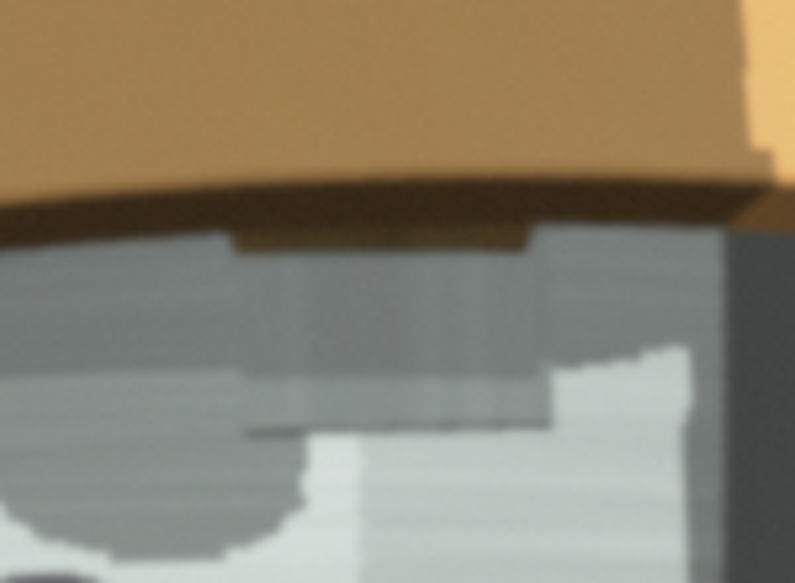

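View pics/s8.png

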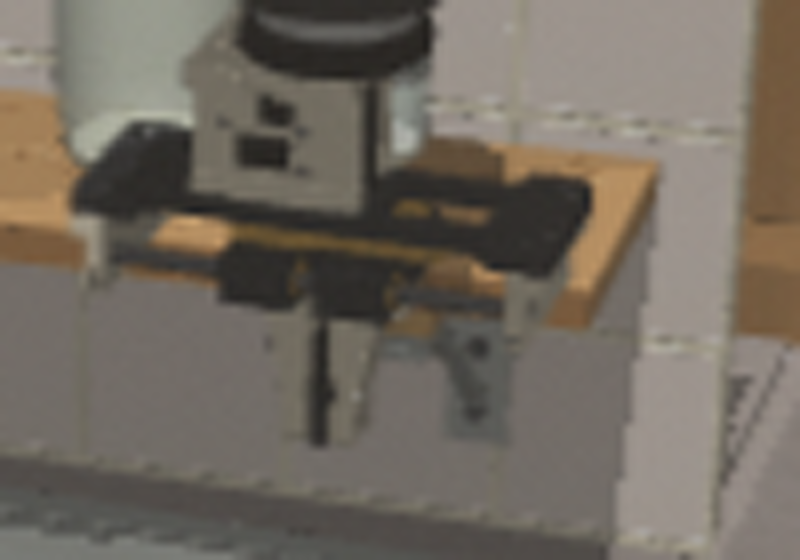

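The packer end (y −335.5 mm) is level with the board face (y −335.3 mm) and about 1.3 mm off the arm's centre line. The board is up 3 mm. I'll back away and check the rest.

>>> carry_out:
  targets:
    - [[0,0,0,-1,0,-0.5,-1],[0,0,0,-1,0,-1,-1],[0,0,0,-1,0,-1,-1],[0,0,0,-1,0,-1,-1],[0,0,0,-1,0,-1,-1],[0,0,0,-0.5,0,-0.5,-1],[0,0,0,0,0,0,-1]]

```text
t: 23.32
eef_pos: [0.5009, -0.0892, 0.4761]
ee_rot: [-3.14, 0.0, -1.571]
force: [-0.3, -0.6, -0.8]
width: 0.0003
```

Run:
```python
from station import arm
from h import *
a={}
for n in ("scene","side"):
    im,d=arm.grab_frame(n); o=np.load(f"{n}0.npz")["im"]; a[n]=im
    cv2.imwrite(f"pics/{n}9.png",im[:,:,::-1])
im=a["side"]; cv2.imwrite("pics/side9c.png",cv2.resize(im[90:190,250:410,::-1],None,fx=5,fy=5,interpolation=cv2.INTER_CUBIC))
s=arm.get_state();print(s["t"],s["eef_pos"],s["force"])
```

```text
23.425 [ 0.5005444  -0.08971869  0.47471463] [-0.49776169  0.8149981   0.45724158]
```

View pics/side9c.png

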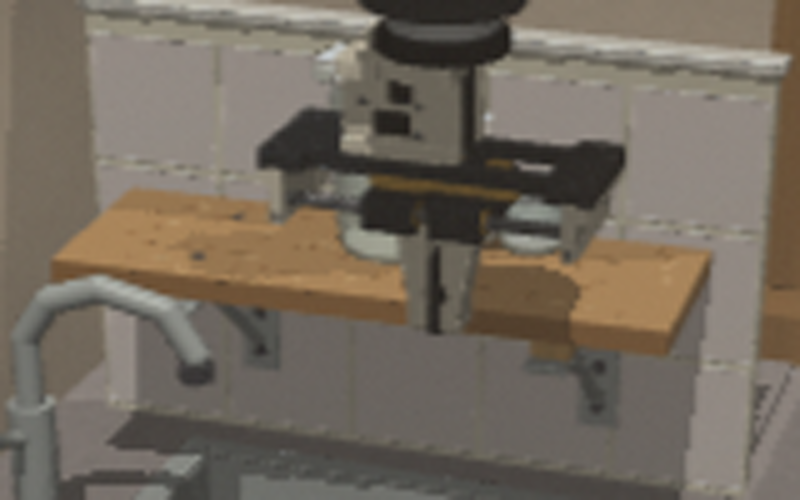

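View pics/scene9.png

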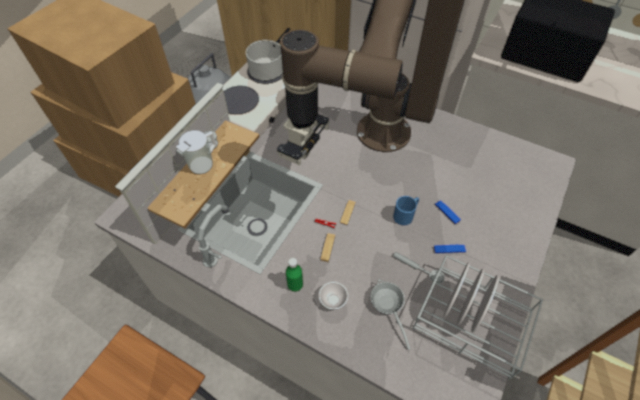

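The packer's square end sits under the board on the arm (side crop at about (550,350)). The jug, salt cellar, peg, the other two packers and the rest are where they were.

```bash
python3 -c "
from station import arm
print(arm.job_done())"
```

```text
the job is handed in; nothing more can be done
None
```

The middle (12 mm) packer is in the gap and holding up the board's end. I handed the job in at about 23 s of the 72 s allowed.

- **Choice:** I measured the gap at about 9.2 mm, so I tried the middle packer first. It rode in nose first, rubbing at 8–10 N, and lifted the board's end by about 3 mm, so the other two were never tried.
- **Placing:** I let go with about 25 mm still sticking out, then pushed it home with the closed fingertips. I stopped when the force rose to 15 N, about where the fingertips met the board's edge.
- **Last checks:** The square end is flush with the board's front edge to about 0.2 mm, and the board was still up at about 200 mm after I let go. The thin and thick packers are lying untouched on the worktop. The other things look undisturbed in the final pictures, though the gripper partly hid the jug and salt cellar in the side view.
- **Slightly off:** The packer sits about 1.3 mm to one side of the arm's centre line. I left it, because correcting it risked disturbing the fit.

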